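Find and seat the rocking caddy cover

ROBOT

A 7-joint arm with a two-finger parallel gripper is mounted at the origin on a cart in front of the work surface, level with it; the furniture and walls round the work are solid. World frame = base frame: x ahead of the robot, y to its left, z up, the work surface at z = 0. Lengths are in m, angles in rad, forces in N, time in s.
With the tool pointing down it reaches from about 0.425 to 0.925 m from the base axis. Payload 6.8 kg.
Tool frame: the origin (TCP) lies midway between the tips of the shut fingers; the grasp point (between the pads) lies manip.hold_point_z behind it (manip.hold_point_z is the distance from the TCP to the grasp point, in m); z points along the fingers, x is the direction in which the jaws open and shut, and the axes are right-handed (so a half turn about z gives the same grasp; the last joint's range is limited). The gripper opens to 88 mm and grips with 3 to 60 N. Pads are 20 mm wide; open, the fingers measure 115 mm over their backs; the gripper's body (75 mm by 178 mm) begins 61 mm behind the grasp point.
Start: joints at [-1.421, 0.477, 0.022, 1.555, -0.011, 1.109, -0.083], TCP at [0.172, 0.653, 0.223] pointing down, gripper open.
Joint ranges: [-2.96, 2.96], [-0.34, 2.1], [-1.41, 1.46], [0.24, 2.44], [-1.37, 4.51], [0.17, 1.92], [-2.96, 2.96]. Speed limits (rad/s): [2.39, 2.39, 3.14, 3.14, 3.14, 3.14, 3.14].

INTERFACE

Orientations are given as [roll, pitch, yaw] about the fixed x, y, z axes, in that order (R = Rz(yaw) Ry(pitch) Rx(roll)).
In Python, from station import manip gives the robot as it stands.
- The arm moves only by the shell command python3 -m crank 'ROWS' [FORCE]. ROWS is JSON, a list of rows, each an object with "linear": the shift along the tool's x, y, z in mm, a list of three; "rot": the turn, a rotation vector about the tool's x, y, z in degrees, a list of three; "grip": the opening in per cent of the stroke, from 0 (shut) to 100 (fully open). A call has exactly 5 rows; each row is the pose to reach, as a shift and turn from the pose commanded when the call began, along the tool's axes at that moment; what a row does not reach only later rows make up. A row lasts 1/8 s, in which the tool goes at most 62.5 mm and 10.7 degrees, less where a joint would pass 70% of its speed; a pose out of reach is approached as far as the arm can. A call with a gripper value outside its range is refused whole. The fingers move at their own pace and stop on an object; FORCE is the grip in N (left out, the last holds). Time passes only in rows, so rows that repeat a pose let the fingers close, or fill a call up. It gives the time, the measured TCP pose, the force and the opening at its end, in the units of the state.
- manip.state(): the state, without advancing time (a new reading comes with each control period).
- manip.snapshot(name): name is "scene" or "top" or "wrist"; returns a dict with "color" (420x560x3 uint8, blue, green, red), "fx", "fy", "cx", "cy" (pixels), "origin" and "attitude" of the camera in the world. Camera axes: x right, y down, z forward; pixel columns grow to the right and rows downward; lengths in m; the calibration is good to about 2 mm. A picture is of the moment at which its call begins. There is no depth.
- manip.finish_job(): hands the job in, once; it reports no verdict.
The state is a dict: "time": time; "joint_pos": joint angles; "joint_vel": joint speeds; "effort": joint torques, N m; "tcp_pos": TCP position; "tcp_rot": TCP orientation; "wrist_force": force on the tool from outside, world axes, zero at the start; "torque": the same for the moment, N m; "width": opening from 0.0 (shut) to 1.0 (fully open).
Only numpy, scipy, OpenCV 4.12 (cv2) and the standard library are available. Lean on these libraries where they do the work, as an engineer would, in place of code of your own. Each camera call takes 0.05 s, during which the arm holds its last target. There are 200 camera calls.

TASK

One of the four identical covers on the topping caddy is not seated: press with a fingertip near the near or far end of the covers until you find the one that rocks, then press that one down at its middle until it is fully home, flat like the others. Finish while holding your fingertip pressed on the cover that you seated, touching no other cover, so that I can see which one it was. Do not lift any cover out, and leave the things around the caddy where they are.

Things in the scene. Friction and masses are not known exactly. Their poses are not given: they have to be found in the camera images.
- caddy: Fixed black topping caddy, 117 mm (x) by 311 mm (y), 66 mm high to its rim. Origin: centre of its underside; z up; x points away from the robot (turned up to 12 degrees), y along the row. Four wells in a row along y, 76 mm apart, each closed by a loose drop-in cover on a ledge 60 mm above the origin. A seated cover's top is level with the rim. In one well, any, the cover is unseated.
- slot_1 (a point): Middle of well 1 (counted from the robot's left) at ledge height, 60 mm above the worktop. Axes as the caddy's. The unseated cover stands 4 mm proud on four stiff catches 12 mm either side of its middle along x.
- slot_2 (a point): Middle of well 2 (counted from the robot's left) at ledge height, 60 mm above the worktop. Axes as the caddy's. Pressed lightly (3 to 5 N) about 38 mm from its middle along x, near or far, the unseated cover's end dips 1.5 to 3 mm (about 6 degrees) until it meets the ledge, and the other end rises; released, it falls back, or stays leaning up to 5 degrees if it was pressed hard. A seated one is firm at once.
- slot_3 (a point): Middle of well 3 (counted from the robot's left) at ledge height, 60 mm above the worktop. Axes as the caddy's. Pressed at its middle with more than about 15 N (18 to 22 N is sure) the unseated cover goes down 4 mm and stays seated.
- slot_4 (a point): Middle of well 4 (counted from the robot's left) at ledge height, 60 mm above the worktop. Axes as the caddy's. Covers do not rock along y.
- cover_1: One of four identical flat steel covers, 100 mm (x, as the caddy's x) by 66 mm (y) by 6 mm, about 250 g, 1.5 mm of play in its well. Origin: centre of its underside, 60 mm above the worktop when seated; z up; top face flat, 6 mm above the origin, a low round mark at the middle. It lies in any of the wells, and any of the four may be the unseated one (names tell nothing).
- cover_2: One of four identical flat steel covers, 100 mm (x, as the caddy's x) by 66 mm (y) by 6 mm, about 250 g, 1.5 mm of play in its well. Origin: centre of its underside, 60 mm above the worktop when seated; z up; top face flat, 6 mm above the origin, a low round mark at the middle. It lies in any of the wells, and any of the four may be the unseated one (names tell nothing).
- cover_3: One of four identical flat steel covers, 100 mm (x, as the caddy's x) by 66 mm (y) by 6 mm, about 250 g, 1.5 mm of play in its well. Origin: centre of its underside, 60 mm above the worktop when seated; z up; top face flat, 6 mm above the origin, a low round mark at the middle. It lies in any of the wells, and any of the four may be the unseated one (names tell nothing).
- cover_4: One of four identical flat steel covers, 100 mm (x, as the caddy's x) by 66 mm (y) by 6 mm, about 250 g, 1.5 mm of play in its well. Origin: centre of its underside, 60 mm above the worktop when seated; z up; top face flat, 6 mm above the origin, a low round mark at the middle. It lies in any of the wells, and any of the four may be the unseated one (names tell nothing).
- jigger: Bystander, loose: steel double-cone measure, 46 mm wide, 78 mm high. Origin: centre of its underside.
- timer: Bystander, loose: small white upright kitchen timer, 23x68x72 mm. Origin: centre of its underside.
- cinnamon: Bystander, loose: spice jar with dark cap, 44 mm wide, 105 mm high. Origin: centre of its underside.
- tub_pearls: Bystander, loose: clear square topping tub with dark contents, 69x69x75 mm. Origin: centre of its underside.
- tub_berries: Bystander, loose: clear square topping tub with reddish contents, 69x69x75 mm. Origin: centre of its underside.
- shaker: Bystander, loose: small shaker with domed metal top, 44 mm wide, 90 mm high. Origin: centre of its underside.
Mind the look-alikes: they are no part of the job. Leave any blue look-alike of the cover_4 alone.

How it is judged:
On the way, in this order (a step that is already met when the one before it is completed fails the run):
1. a fingertip on one end of the unseated cover makes it rock (tilts by more than 2 degrees) (((angle between the z axis of cover_1 and the z axis of caddy, either way round above 0.035 rad and contact force between the fingers and cover_1 above 0.1 N) or (angle between the z axis of cover_2 and the z axis of caddy, either way round above 0.035 rad and contact force between the fingers and cover_2 above 0.1 N) or (angle between the z axis of cover_3 and the z axis of caddy, either way round above 0.035 rad and contact force between the fingers and cover_3 above 0.1 N) or (angle between the z axis of cover_4 and the z axis of caddy, either way round above 0.035 rad and contact force between the fingers and cover_4 above 0.1 N))), for 0.02 s.
2. all four covers are seated flat (z of cover_1 in the frame of caddy between 0.057 and 0.0612 m and angle between the z axis of each of cover_1, cover_2, cover_3, cover_4 and the z axis of caddy, either way round below 0.02 rad and z of cover_2 in the frame of caddy between 0.057 and 0.0612 m and z of cover_3 in the frame of caddy between 0.057 and 0.0612 m and z of cover_4 in the frame of caddy between 0.057 and 0.0612 m), for 0.2 s.
At the end, for the whole second after the job is handed in: All four covers lie seated in the caddy (within 1.2 mm of the ledge and flat within 0.02 rad), and the fingers press with more than 1.5 N on the cover that was unseated (the one that has gone down since the start) and on no other cover (all of step 2 and ((distance of cover_1 from where it was at the start of the episode above 0.003 m and contact force between the fingers and cover_1 above 1.5 N and contact force between the fingers and cover_2 below 0.1 N and contact force between the fingers and cover_3 below 0.1 N and contact force between the fingers and cover_4 below 0.1 N) or (distance of cover_2 from where it was at the start of the episode above 0.003 m and contact force between the fingers and cover_2 above 1.5 N and contact force between the fingers and cover_1 below 0.1 N and contact force between the fingers and cover_3 below 0.1 N and contact force between the fingers and cover_4 below 0.1 N) or (distance of cover_3 from where it was at the start of the episode above 0.003 m and contact force between the fingers and cover_3 above 1.5 N and contact force between the fingers and cover_1 below 0.1 N and contact force between the fingers and cover_2 below 0.1 N and contact force between the fingers and cover_4 below 0.1 N) or (distance of cover_4 from where it was at the start of the episode above 0.003 m and contact force between the fingers and cover_4 above 1.5 N and contact force between the fingers and cover_1 below 0.1 N and contact force between the fingers and cover_2 below 0.1 N and contact force between the fingers and cover_3 below 0.1 N))); the arm keeps its last pose, push and grip.
It fails at once if a cover is lifted out or carried (z of any of cover_1, cover_2, cover_3, cover_4 in the frame of caddy above 0.075 m).
It fails at once if a cover is pushed out of its well (distance of any of cover_1, cover_2, cover_3, cover_4 from where it was at the start of the episode above 0.02 m).
It fails at once if a bystander is shifted by more than 30 mm or tipped over (distance of any of jigger, timer, cinnamon, tub_pearls, tub_berries, shaker from where it was at the start of the episode above 0.03 m or angle between any of jigger, timer, cinnamon, tub_pearls, tub_berries, shaker's own z axis and vertical above 0.5 rad).
It also fails if it takes over 67 s, if anything falls off the work surface, if the arm or the gripper's body presses on something with over 40 N, if the wrist force passes 120 N, or if a joint passes its speed limit or range.

## Working session

There is one attempt and no reset: what is moved stays moved. The work goes in short steps, Python scripts to look and compute and a shell command to move; the robot and the scene stay as the last step left them, time stands still between calls to the robot, and variables do not carry over. Pictures are saved under pics/ and viewed, about 8 in all and at most 12, crops included, and the job is handed in when it is done.

```bash
ls; mkdir -p pics; python3 - <<'E'
from station import manip
import cv2
print(manip.state(), manip.hold_point_z)
for n in("scene","top"):
    s=manip.snapshot(n);cv2.imwrite(f"pics/{n}0.png",s["color"]);print(n,{k:v for k,v in s.items() if k!="color"})
E
```

```text
pics
{'time': 0.0, 'joint_pos': array([-1.4210686 ,  0.47777603,  0.02232188,  1.55645337, -0.01148446,
        1.1093029 , -0.08313392]), 'joint_vel': array([ 0.00094921,  0.00033645,  0.00127477, -0.00010673,  0.0002432 ,
        0.0011225 ,  0.0003834 ]), 'effort': array([ 6.34619373e-04, -5.82863975e+01,  1.53499290e+00, -2.72618043e+01,
       -5.42315980e-02,  1.68963487e-02,  1.71255365e-04]), 'tcp_pos': array([0.17196596, 0.65209699, 0.22169672]), 'tcp_rot': array([3.14145286e+00, 1.80624833e-03, 1.31297892e+00]), 'wrist_force': array([-0.2117439 , -0.15145564,  0.98418316]), 'torque': array([ 0.03621065, -0.02293808, -0.0286502 ]), 'width': 1.0017086574847238} 0.0187
scene {'fx': 401.92204391089035, 'fy': 401.92204391089035, 'cx': 279.82292217558796, 'cy': 221.25525408696816, 'origin': array([-0.14219912, -0.84884221,  0.61648641]), 'attitude': array([-2.05401383,  0.0051968 , -0.67861499])}
top {'fx': 478.79388726684857, 'fy': 478.79388726684857, 'cx': 274.1185840811358, 'cy': 213.25963186910334, 'origin': array([ 0.36730972, -0.02286727,  1.60088617]), 'attitude': array([-3.04226275,  0.01074611, -1.58970856])}
```

View pics/top0.png

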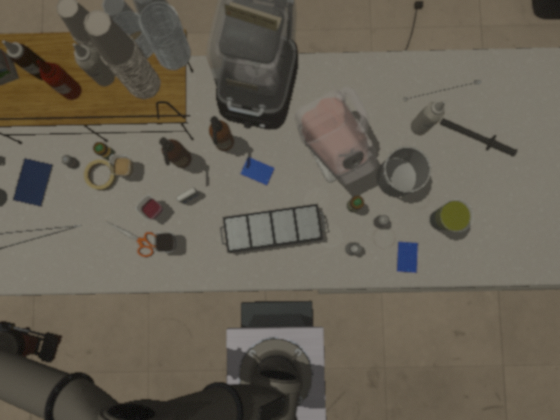

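View pics/scene0.png

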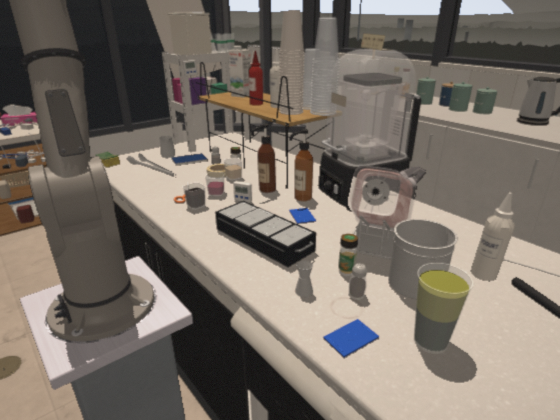

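Top view: the candidates are the four white/grey covers in the black caddy at (236,233), (260,229), (284,225) and (308,221), numbered 1 to 4 from the robot's left. The look-alikes are blue plates at (257,171) and (407,257), which I'll leave alone. The jigger and shaker are near (355,249) and (382,221), the timer at (187,195), and the tubs at (151,209) and (165,242). Next I'll measure the covers.

```bash
cat >h.py <<'E'
from station import manip
import cv2,numpy as np
from scipy.spatial.transform import Rotation as R
def ray(s,uv,z):
    d=R.from_euler('xyz',s["attitude"]).apply([(uv[0]-s["cx"])/s["fx"],(uv[1]-s["cy"])/s["fy"],1])
    return s["origin"]+d*(z-s["origin"][2])/d[2]
E
python3 - <<'E'
from h import *
s=manip.snapshot("top");im=s["color"]
g=cv2.cvtColor(im,cv2.COLOR_BGR2GRAY)
m=np.zeros_like(g);m[208:248,222:325]=1
poly=np.zeros_like(g)
cv2.fillPoly(poly,[np.array([[222,214],[320,206],[326,240],[229,252]])],1)
k=((g>110)&(poly>0)).astype(np.uint8)
k=cv2.erode(k,np.ones((3,3)))
n,l,st,c=cv2.connectedComponentsWithStats(k)
P=[]
for i in range(1,n):
    if st[i,4]>150:
        cs,_=cv2.findContours((l==i).astype(np.uint8),0,2)
        print(c[i],st[i],cv2.minAreaRect(cs[0]));P.append(ray(s,c[i],.066))
P=np.array(sorted(P,key=lambda p:-p[1]));print(P)
if len(P)>1:
    d=P[0]-P[-1];print(np.degrees(np.arctan2(-d[0],d[1])),np.linalg.norm(np.diff(P,axis=0),axis=1),P.mean(0))
cv2.imwrite("pics/crop.png",cv2.resize(im[195:260,210:340],None,fx=6,fy=6,interpolation=2))
E
```

```text
[306.94502618 222.5104712 ] [298 210  19  26 382] ((306.9399719238281, 222.57998657226562), (25.45584487915039, 14.9906644821167), 81.8698959350586)
[283.47980998 225.81947743] [274 213  20  28 421] ((283.7099914550781, 225.97000122070312), (26.4457950592041, 16.404878616333008), 81.8698959350586)
[260.16107383 229.14765101] [251 216  20  28 447] ((260.2200012207031, 229.03997802734375), (27.0114803314209, 16.54629898071289), 81.8698959350586)
[236.87089716 232.48577681] [227 218  20  30 457] ((236.90176391601562, 232.5131072998047), (27.291807174682617, 16.71870994567871), 82.40535736083984)
[[ 0.46091475  0.1115146   0.066     ]
 [ 0.47018358  0.03652935  0.066     ]
 [ 0.47942169 -0.03857231  0.066     ]
 [ 0.48859181 -0.11416762  0.066     ]]
6.991688172474242 [0.07555593 0.0756677  0.07614947] [ 0.47477796 -0.00117399  0.066     ]
```

View pics/crop.png

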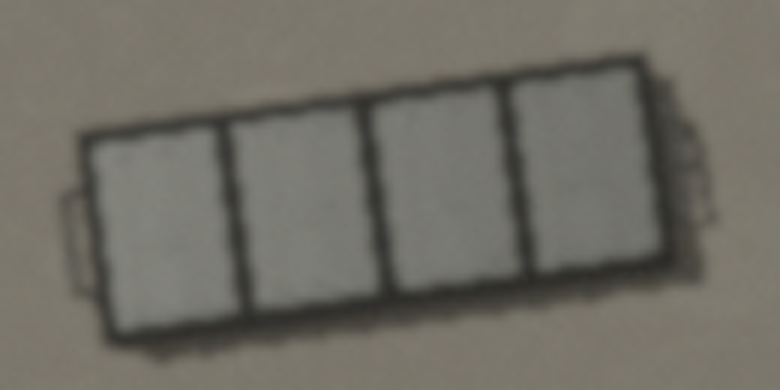

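Covers 1 to 4 are measured: centres spaced 75.6 to 76.1 mm apart, caddy yaw about 7°. The crop shows four alike steel covers and no blue ones. I'll move in shut-fingered and align the tool with the caddy.

```bash
cat >>h.py <<'E'
A=np.radians(7.0);CX=np.array([np.cos(A),np.sin(A),0]);CY=np.array([-np.sin(A),np.cos(A),0])
C0=np.array([.4748,-.0012,.066])
def go(well,off,h):
    st=manip.state();t=C0+CY*(.076*(2.5-well))+CX*off+[0,0,h]
    r=R.from_euler('xyz',st["tcp_rot"])
    print("shift mm",(r.inv().apply(t-st["tcp_pos"])*1e3).round(1))
    print("rot",np.degrees((r.inv()*R.from_euler('xyz',[np.pi,0,A])).as_rotvec()).round(1),st["tcp_pos"].round(4),st["wrist_force"].round(2),st["time"])
E
python3 -m crank '[{"linear":[-41,43,0],"rot":[0,0,10],"grip":0},{"linear":[-83,86,0],"rot":[0,0,20],"grip":0},{"linear":[-125,129,0],"rot":[0,0,30],"grip":0},{"linear":[-167,172,0],"rot":[0,0,40],"grip":0},{"linear":[-208,215,0],"rot":[0,0,50],"grip":0}]' 20
python3 -c "from h import *;go(1,.037,.03)"
```

```text
time: 0.78
tcp_pos: [0.3277, 0.3948, 0.2226]
tcp_rot: [-3.141, -0.0, 0.435]
wrist_force: [0.7, -1.2, 0.3]
width: 0.47
shift mm [ 37.  324.1 126.6]
rot [-0.   0.  17.9] [0.3277 0.3948 0.2226] [ 0.67 -1.2   0.32] 0.775
```

```bash

python3 -m crank '[{"linear":[7,60,0],"rot":[0,0,6],"grip":0},{"linear":[14,120,15],"rot":[0,0,12],"grip":0},{"linear":[21,180,30],"rot":[0,0,18],"grip":0},{"linear":[28,240,50],"rot":[0,0,18],"grip":0},{"linear":[34,298,70],"rot":[0,0,18],"grip":0}]'
python3 -m crank '[{"linear":[0,0,0],"rot":[0,0,0],"grip":0},{"linear":[0,0,0],"rot":[0,0,0],"grip":0},{"linear":[0,0,0],"rot":[0,0,0],"grip":0},{"linear":[0,0,0],"rot":[0,0,0],"grip":0},{"linear":[0,0,0],"rot":[0,0,0],"grip":0}]'
python3 - <<'E'
from h import *
go(1,.037,.012)
s=manip.snapshot("wrist");cv2.imwrite("pics/w1.png",s["color"])
E
```

```text
time: 1.4
tcp_pos: [0.4854, 0.1405, 0.1524]
tcp_rot: [-3.141, -0.001, 0.127]
wrist_force: [0.4, 0.6, 0.0]
width: 0.01
time: 2.02
tcp_pos: [0.4844, 0.1428, 0.153]
tcp_rot: [-3.141, -0.0, 0.128]
wrist_force: [0.5, 0.7, -0.7]
width: 0.01
shift mm [ 9.8 27.9 75. ]
rot [-0.  -0.   0.3] [0.4844 0.1428 0.153 ] [ 0.55  0.71 -0.67] 2.025
```

View pics/w1.png

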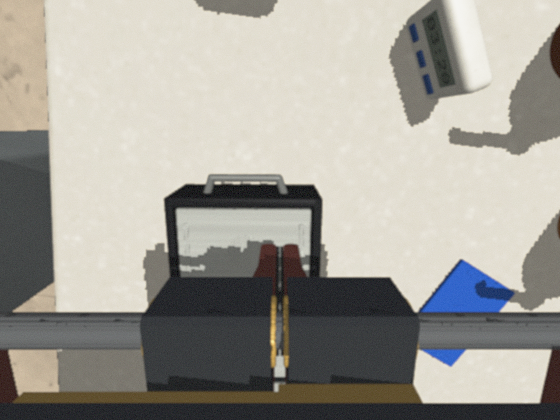

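Wrist view: cover 1's well spans about (175,205) to (320,290), the fingertips are over it at (280,250), and the timer (450,45) and blue plate (460,310) are well clear.

```bash

python3 -m crank '[{"linear":[3,9,25],"rot":[0,0,0],"grip":0},{"linear":[6,18,50],"rot":[0,0,0],"grip":0},{"linear":[10,28,72],"rot":[0,0,0],"grip":0},{"linear":[10,28,75],"rot":[0,0,0],"grip":0},{"linear":[10,28,75],"rot":[0,0,0],"grip":0}]'
python3 -m crank '[{"linear":[0,0,2],"rot":[0,0,0],"grip":0},{"linear":[0,0,4],"rot":[0,0,0],"grip":0},{"linear":[0,0,6],"rot":[0,0,0],"grip":0},{"linear":[0,0,7],"rot":[0,0,0],"grip":0},{"linear":[0,0,7],"rot":[0,0,0],"grip":0}]'
python3 -c "from h import *;go(1,.037,.0)"
```

```text
time: 2.7
tcp_pos: [0.4981, 0.1158, 0.0781]
tcp_rot: [-3.141, -0.0, 0.126]
wrist_force: [0.2, -0.3, -0.3]
width: 0.003
time: 3.32
tcp_pos: [0.498, 0.1154, 0.0707]
tcp_rot: [3.142, 0.0, 0.126]
wrist_force: [0.6, -1.0, -0.6]
width: 0.006
shift mm [-0.2 -1.1  4.7]
rot [0.  0.  0.2] [0.498  0.1154 0.0707] [ 0.62 -0.99 -0.61] 3.325
```

```bash

python3 -m crank '[{"linear":[0,0,1],"rot":[0,0,0],"grip":0},{"linear":[0,0,2],"rot":[0,0,0],"grip":0},{"linear":[0,0,2],"rot":[0,0,0],"grip":0},{"linear":[0,0,2],"rot":[0,0,0],"grip":0},{"linear":[0,0,2],"rot":[0,0,0],"grip":0}]'
python3 -m crank '[{"linear":[0,0,1],"rot":[0,0,0],"grip":0},{"linear":[0,0,2],"rot":[0,0,0],"grip":0},{"linear":[0,0,2],"rot":[0,0,0],"grip":0},{"linear":[0,0,2],"rot":[0,0,0],"grip":0},{"linear":[0,0,2],"rot":[0,0,0],"grip":0}]'
python3 -m crank '[{"linear":[0,0,1],"rot":[0,0,0],"grip":0},{"linear":[0,0,2],"rot":[0,0,0],"grip":0},{"linear":[0,0,2],"rot":[0,0,0],"grip":0},{"linear":[0,0,2],"rot":[0,0,0],"grip":0},{"linear":[0,0,2],"rot":[0,0,0],"grip":0}]'
```

```text
time: 3.95
tcp_pos: [0.4981, 0.1154, 0.0688]
tcp_rot: [-3.142, -0.0, 0.126]
wrist_force: [-0.1, -0.1, 0.2]
width: 0.005
time: 4.58
tcp_pos: [0.498, 0.1154, 0.0667]
tcp_rot: [3.142, -0.0, 0.126]
wrist_force: [0.8, 0.2, 0.5]
width: 0.007
time: 5.2
tcp_pos: [0.4982, 0.1154, 0.0663]
tcp_rot: [-3.14, -0.0, 0.126]
wrist_force: [-6.1, -0.4, 20.0]
width: 0.009
```

Cover 1 is firm at rim level (66.3 mm, 20 N), so it is seated. On to well 2.

```bash

python3 -m crank '[{"linear":[0,0,-14],"rot":[0,0,0],"grip":0},{"linear":[0,38,-14],"rot":[0,0,0],"grip":0},{"linear":[0,76,-14],"rot":[0,0,0],"grip":0},{"linear":[0,76,-8],"rot":[0,0,0],"grip":0},{"linear":[0,76,-8],"rot":[0,0,0],"grip":0}]'
python3 -m crank '[{"linear":[0,0,1],"rot":[0,0,0],"grip":0},{"linear":[0,0,2],"rot":[0,0,0],"grip":0},{"linear":[0,0,2.5],"rot":[0,0,0],"grip":0},{"linear":[0,0,2.5],"rot":[0,0,0],"grip":0},{"linear":[0,0,2.5],"rot":[0,0,0],"grip":0}]'
python3 -c "from h import *;go(2,.037,.0)"
python3 -m crank '[{"linear":[0,0,0.5],"rot":[0,0,0],"grip":0},{"linear":[0,0,1],"rot":[0,0,0],"grip":0},{"linear":[0,0,1],"rot":[0,0,0],"grip":0},{"linear":[0,0,1],"rot":[0,0,0],"grip":0},{"linear":[0,0,1],"rot":[0,0,0],"grip":0}]'
python3 -m crank '[{"linear":[0,0,0.5],"rot":[0,0,0],"grip":0},{"linear":[0,0,1],"rot":[0,0,0],"grip":0},{"linear":[0,0,1],"rot":[0,0,0],"grip":0},{"linear":[0,0,1],"rot":[0,0,0],"grip":0},{"linear":[0,0,1],"rot":[0,0,0],"grip":0}]'
```

```text
time: 5.82
tcp_pos: [0.5073, 0.0406, 0.0724]
tcp_rot: [-3.141, 0.001, 0.126]
wrist_force: [-0.0, -0.4, 0.4]
width: 0.005
time: 6.45
tcp_pos: [0.5077, 0.0402, 0.0704]
tcp_rot: [-3.141, -0.0, 0.126]
wrist_force: [0.1, 1.6, 1.8]
width: 0.002
shift mm [-0.7 -0.9  4.4]
rot [-0.  -0.   0.2] [0.5077 0.0402 0.0704] [0.05 1.65 1.77] 6.45
time: 7.08
tcp_pos: [0.5079, 0.0401, 0.0694]
tcp_rot: [-3.141, -0.001, 0.126]
wrist_force: [0.4, 2.9, 2.4]
width: 0.005
time: 7.7
tcp_pos: [0.5079, 0.04, 0.0683]
tcp_rot: [3.142, -0.001, 0.126]
wrist_force: [1.9, 2.1, 3.4]
width: 0.005
```

Contact at about 70.4 mm with a soft, rising force suggests cover 2 is rocking. One more 0.5 mm, then a look.

```bash

python3 -m crank '[{"linear":[0,0,0.5],"rot":[0,0,0],"grip":0},{"linear":[0,0,0.5],"rot":[0,0,0],"grip":0},{"linear":[0,0,0.5],"rot":[0,0,0],"grip":0},{"linear":[0,0,0.5],"rot":[0,0,0],"grip":0},{"linear":[0,0,0.5],"rot":[0,0,0],"grip":0}]'
python3 - <<'E'
from h import *
a=manip.snapshot("wrist")["color"];b=manip.snapshot("scene")["color"]
b=cv2.resize(b[190:270,200:330],(800,492),interpolation=2)
cv2.imwrite("pics/s2.png",b);cv2.imwrite("pics/w2.png",a)
E
```

```text
time: 8.32
tcp_pos: [0.5079, 0.04, 0.068]
tcp_rot: [-3.142, -0.001, 0.126]
wrist_force: [2.2, 2.0, 4.6]
width: 0.005
```

View pics/s2.png

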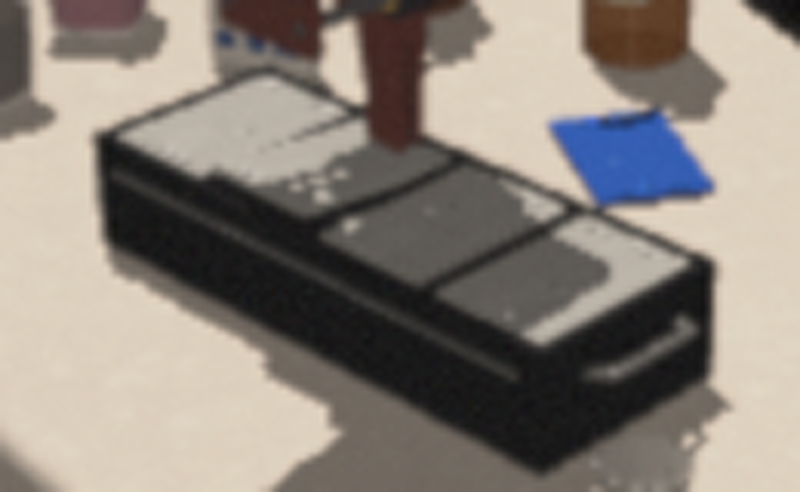

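View pics/w2.png

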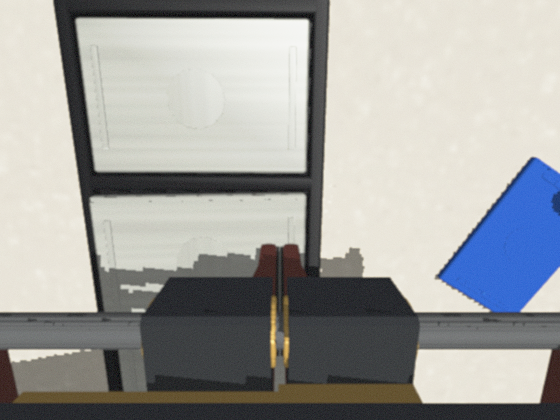

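The scene view shows the fingertip on the far end of cover 2 at (395,145) and its near end standing over the rim at (215,180). In the wrist view its round mark is at (200,252), about 38 mm from the fingertip in x. Cover 2 is the one that rocks, so I'll press it at its middle.

```bash

python3 -m crank '[{"linear":[0,0,-12],"rot":[0,0,0],"grip":0},{"linear":[-19,-1,-12],"rot":[0,0,0],"grip":0},{"linear":[-38,-1,-12],"rot":[0,0,0],"grip":0},{"linear":[-38,-1,-8],"rot":[0,0,0],"grip":0},{"linear":[-38,-1,-6],"rot":[0,0,0],"grip":0}]'
python3 -c "from h import *;go(2,0,.0)"
python3 -m crank '[{"linear":[0,0,1],"rot":[0,0,0],"grip":0},{"linear":[0,0,2],"rot":[0,0,0],"grip":0},{"linear":[0,0,3],"rot":[0,0,0],"grip":0},{"linear":[0,0,4],"rot":[0,0,0],"grip":0},{"linear":[0,0,4],"rot":[0,0,0],"grip":0}]'
```

```text
time: 9.05
tcp_pos: [0.4701, 0.0361, 0.0736]
tcp_rot: [3.141, 0.0, 0.126]
wrist_force: [0.5, 0.4, 0.9]
width: 0.002
shift mm [ 0.2 -0.4  7.6]
rot [0.  0.  0.2] [0.4701 0.0361 0.0736] [0.53 0.41 0.88] 9.05
time: 9.68
tcp_pos: [0.4699, 0.0361, 0.07]
tcp_rot: [-3.141, -0.0, 0.126]
wrist_force: [-1.1, -0.3, 4.6]
width: 0.006
```

```bash

python3 -m crank '[{"linear":[0,0,0.4],"rot":[0,0,0],"grip":0},{"linear":[0,0,0.8],"rot":[0,0,0],"grip":0},{"linear":[0,0,1],"rot":[0,0,0],"grip":0},{"linear":[0,0,1],"rot":[0,0,0],"grip":0},{"linear":[0,0,1],"rot":[0,0,0],"grip":0}]'
python3 -m crank '[{"linear":[0,0,0.3],"rot":[0,0,0],"grip":0},{"linear":[0,0,0.5],"rot":[0,0,0],"grip":0},{"linear":[0,0,0.5],"rot":[0,0,0],"grip":0},{"linear":[0,0,0.5],"rot":[0,0,0],"grip":0},{"linear":[0,0,0.5],"rot":[0,0,0],"grip":0}]'
```

```text
time: 10.3
tcp_pos: [0.4699, 0.0362, 0.0694]
tcp_rot: [-3.141, -0.0, 0.126]
wrist_force: [-2.8, -0.1, 10.8]
width: 0.012
time: 10.92
tcp_pos: [0.4699, 0.0362, 0.0689]
tcp_rot: [-3.141, -0.0, 0.126]
wrist_force: [-3.1, -0.2, 12.0]
width: 0.01
```

```bash

python3 -m crank '[{"linear":[0,0,0.4],"rot":[0,0,0],"grip":0},{"linear":[0,0,0.8],"rot":[0,0,0],"grip":0},{"linear":[0,0,1],"rot":[0,0,0],"grip":0},{"linear":[0,0,1],"rot":[0,0,0],"grip":0},{"linear":[0,0,1],"rot":[0,0,0],"grip":0}]'
python3 -m crank '[{"linear":[0,0,0.3],"rot":[0,0,0],"grip":0},{"linear":[0,0,0.6],"rot":[0,0,0],"grip":0},{"linear":[0,0,0.8],"rot":[0,0,0],"grip":0},{"linear":[0,0,0.8],"rot":[0,0,0],"grip":0},{"linear":[0,0,0.8],"rot":[0,0,0],"grip":0}]'
```

```text
time: 11.55
tcp_pos: [0.4699, 0.0362, 0.0679]
tcp_rot: [-3.141, -0.0, 0.126]
wrist_force: [-3.5, -0.9, 11.4]
width: 0.0
time: 12.18
tcp_pos: [0.4699, 0.0361, 0.0671]
tcp_rot: [-3.141, -0.0, 0.126]
wrist_force: [-3.0, 0.5, 10.0]
width: 0.004
```

The cover is sinking at a steady force. I'll continue until it's firm.

```bash

python3 -m crank '[{"linear":[0,0,0.4],"rot":[0,0,0],"grip":0},{"linear":[0,0,0.8],"rot":[0,0,0],"grip":0},{"linear":[0,0,1],"rot":[0,0,0],"grip":0},{"linear":[0,0,1],"rot":[0,0,0],"grip":0},{"linear":[0,0,1],"rot":[0,0,0],"grip":0}]'
python3 -m crank '[{"linear":[0,0,0.4],"rot":[0,0,0],"grip":0},{"linear":[0,0,0.8],"rot":[0,0,0],"grip":0},{"linear":[0,0,1],"rot":[0,0,0],"grip":0},{"linear":[0,0,1],"rot":[0,0,0],"grip":0},{"linear":[0,0,1],"rot":[0,0,0],"grip":0}]'
```

```text
time: 12.8
tcp_pos: [0.4699, 0.0362, 0.0663]
tcp_rot: [-3.141, -0.0, 0.126]
wrist_force: [-4.7, -0.2, 14.8]
width: -0.0
time: 13.42
tcp_pos: [0.4699, 0.0362, 0.0662]
tcp_rot: [-3.14, 0.0, 0.126]
wrist_force: [-8.4, -0.7, 28.6]
width: 0.007
```

It is firm at 66.2 mm under 29 N, the same level as cover 1. I'll ease to a moderate hold and check visually.

```bash

python3 -m crank '[{"linear":[0,0,-0.5],"rot":[0,0,0],"grip":0},{"linear":[0,0,-1],"rot":[0,0,0],"grip":0},{"linear":[0,0,-1],"rot":[0,0,0],"grip":0},{"linear":[0,0,-1],"rot":[0,0,0],"grip":0},{"linear":[0,0,-1],"rot":[0,0,0],"grip":0}]'
python3 - <<'E'
from h import *
b=manip.snapshot("scene")["color"]
cv2.imwrite("pics/s3.png",cv2.resize(b[190:270,200:330],(800,492),interpolation=2))
E
```

```text
time: 14.05
tcp_pos: [0.4699, 0.0362, 0.0663]
tcp_rot: [-3.141, -0.0, 0.126]
wrist_force: [-4.8, -0.2, 14.0]
width: 0.003
```

View pics/s3.png

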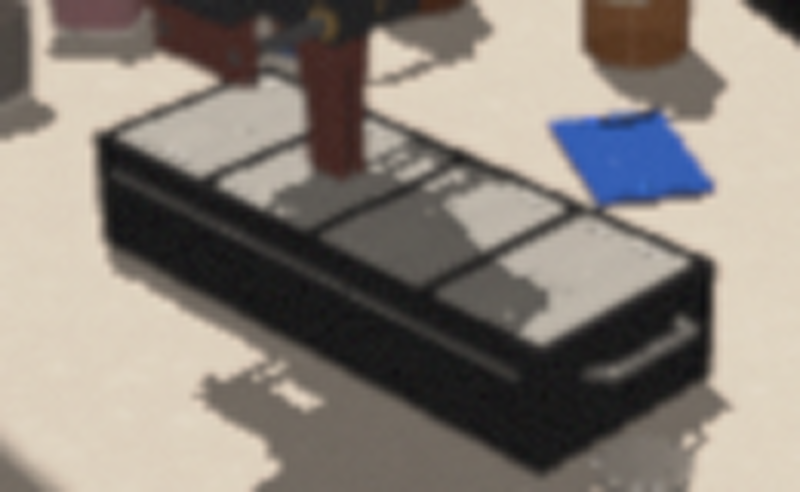

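Scene crop: the fingertip is on the middle of cover 2 at (335,170). All four covers lie flush, and the black dividers and near rim are unbroken again, including at (215,180). I'll hand in while holding.

```bash
python3 -c "
from station import manip
s=manip.state();print(s['wrist_force'],s['tcp_pos']);print(manip.finish_job())"
```

```text
[-4.08518605 -0.57886892 14.33916255] [0.46989203 0.0361816  0.06633978]
the job is handed in; nothing more can be done
None
```

The unseated cover was in well 2 (counted from the robot's left). It is now fully home, and I handed in at about 14 s with the fingertip still holding about 14 N on its middle.

- **Finding it:** Pressed at its far end, cover 1 was firm at about 66 mm. Cover 2 gave from about 70.4 to 68.0 mm under 2–5 N, and the camera showed its near end lifted over the rim.
- **Seating it:** I pressed at the middle. It sank from 70 mm at a steady 10–12 N between readings, then stopped firm at 66.2 mm under 29 N, the same level as cover 1.
- **Last checks:** The final picture shows all four covers flush and the fingertip on cover 2 only.
- **Not checked, or off:** I did not press covers 3 and 4, since only one cover was unseated and they look flush. The sinking force read below the stated 15 N, though I only read it at the end of each step. A sideways force of 4–5 N along x remained during the hold. I never went near the things around the caddy, but took no closing picture of them.

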